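# Find the socket that fits the rotor nut

## Robot

A 6-joint arm with a two-finger parallel gripper is mounted at the origin on a cart in front of the work surface, level with it; the furniture and walls round the work are solid. World frame = base frame: x ahead of the robot, y to its left, z up, the work surface at z = 0. Lengths are in m, angles in rad, forces in N, time in s.
With the tool pointing down it reaches from about 0.2 to 0.875 m from the base axis. Payload 3.4 kg.
Tool frame: the origin (TCP) lies between the finger pads; the fingertips stand 25 mm ahead of it and the grasp point (between the pads) lies 6 mm ahead of it (r.nose_length is the z of the fingertips in the tool frame, in m); z points along the fingers, x is the direction in which the jaws open and shut, and the axes are right-handed (so a half turn about z gives the same grasp; the last joint's range is limited). The gripper opens to 94 mm and grips with 3 to 60 N. Pads are 16 mm wide; open, the fingers measure 119 mm over their backs; the gripper's body (75 mm by 177 mm) begins 78 mm behind the grasp point.
Start: joints at [-1.36, 0.276, 1.505, -0, 1.361, -0.121], TCP at [0.187, -0.544, 0.23] pointing down, gripper open.
Joint ranges: [-2.89, 2.89], [-0.75, 2.08], [0.22, 2.7], [-1.18, 4.32], [0.11, 2.71], [-2.7, 2.7]. Speed limits (rad/s): [2.57, 2.57, 3.14, 3.14, 3.14, 3.14].

## Interface

Orientations are given as a unit quaternion [w, x, y, z].
In Python, from plant import r, gripper_to, inverse_kinematics, vision, models, telemetry gives the robot as it stands. Calls block until the motion is done:
- r.move_to(position, orientation): joint-space move of the TCP to a pose.
- r.move_l(position, rot=None, vel=0.15, guard=None): straight line of the TCP; rot=None keeps the orientation; vel is the mean speed in m/s. With guard (N) it stops when the force on the tool has changed by that much, and returns True; else False.
- r.movej(angles): joint-space move.
- gripper_to(opening, f_grip=None): finger opening in m; f_grip is the grip in N (None keeps the last); returns when the fingers have stopped.
- r.hold(seconds).
- inverse_kinematics(position, orientation): joint angles nearest the present ones, or None.
- vision.snapshot(name): name is "scene" or "top"; returns the picture (400x640x3 uint8, red, green, blue); there is no depth.
- vision.get_calibration(name): a dict with "fx", "fy", "cx", "cy" (pixels), "position" and "orientation" of the camera in the world. Camera axes: x right, y down, z forward; pixel columns grow to the right and rows downward; lengths in m; the calibration is good to about 2 mm. A picture is of the moment at which its call begins. get_calibration takes no time and is no camera call.
A pose or a line that the arm cannot do raises r.PlanningError and nothing moves.
- r.sign_off(): hands the job in, once; it reports no verdict.
Trained networks look in the newest picture that a camera, given by its name, has taken for a name from the list of things; names that differ only in an ending like _2 or _b are one class to them, and where a whole thing is asked for, a point or a joint stands for the part that bears it (a point fixed in the world has none). Each returns a list of dicts, best first, with "score" (0 to 1); they miss things now and then, are a little off and sometimes report something else, mostly with a low value. They report only what shows in the picture. A call takes as long as a camera call. They do not tell look-alikes from the thing itself.
- models.boxes_of(thing, camera): "at" ([x, y, z] in m, in world coordinates, good to about 4 mm: the middle of the surface that is visible of it).
- models.regions_of(thing, camera): "pixels" (400x640 bool, what is visible of it).
- models.mark_of(thing, camera): "at" ([x, y, z] in m, in world coordinates, good to about 4 mm: a listed point, or the origin of a listed thing).
Readings, each from a call of its own:
- telemetry.current_t(): time.
- telemetry.current_joints(): joint angles.
- telemetry.current_dq(): joint speeds.
- telemetry.current_joint_efforts(): joint torques, N m.
- telemetry.current_ee_pos(): TCP position.
- telemetry.current_tool_rot(): TCP orientation.
- telemetry.current_wrist_force(): force on the tool from outside, world axes, zero at the start.
- telemetry.current_torque(): the same for the moment, N m.
- telemetry.current_opening(): finger opening in m.
Only numpy, scipy, OpenCV 4.12 (cv2) and the standard library are available. Lean on these libraries where they do the work, as an engineer would, in place of code of your own. Each camera call takes 0.05 s, during which the arm holds its last target.

## Task

The centrifuge has its lid off and its rotor nut is lying on the bench: set the nut flange down in the round recess of the rotor hub, over the spindle end, and let go of it. Then try the sockets from the mat on the nut, without forcing them, until you find the one that slips right down over it to the flange; a socket that does not fit goes back to stand upright on the mat or the bench. Finish while still gripping the fitting socket, fully seated on the nut and upright (do not let go), and leave the small bottle, the pen, the ratchet and the adapter where they are.

Things in the scene. Friction and masses are not known exactly. Their poses are not given: they have to be found in the camera images.
- nut: Steel flanged hex nut, 60 g, 18 mm tall: round flange 34 mm wide and 4 mm thick, on it a hexagon 24 mm across flats, 14 mm high, corners chamfered; plain 13 mm through bore (no thread). Starts on the bench left of the centrifuge, flange down. Origin: centre of the flange's underside; z from flange to hexagon; +x square to a flat (every 60 deg).
- hub_seat (a point): On the rotor axis, on the floor of the round recess in the rotor hub (38 mm wide, 3 mm deep, 93 mm above the bench), where the underside of the nut's flange comes to rest; z up. A plain spindle end 10 mm thick, tapered at the top, rises 23 mm from this floor. A nut set there can turn freely and shift about 1.5 mm sideways.
- centrifuge: Fixed white bench centrifuge, 164 x 176 mm, lid off, with a bare metal rotor 132 mm across that does not turn. Origin: centre of its underside, below the rotor axis; +x to its back. The flat rim of the rotor hub round the recess, 53 mm across and 96 mm above the bench, is higher than all the rest of rotor and housing.
- socket_p: One of two sockets alike outside; their hex bores, 25 mm deep, are 26 mm (fits the nut) and 19 mm (stops on the nut's top, about 14 mm too high): try, it is not told which. 46 mm tall, 130 g, stands mouth down: round skirt 34 mm wide, above it (26 to 46 mm) a hexagon 27 mm across flats. Origin: centre of the mouth; z up; +x square to a flat (every 60 deg); bore and hexagon flats are parallel.
- socket_q: One of two sockets alike outside; their hex bores, 25 mm deep, are 26 mm (fits the nut) and 19 mm (stops on the nut's top, about 14 mm too high): try, it is not told which. 46 mm tall, 130 g, stands mouth down: round skirt 34 mm wide, above it (26 to 46 mm) a hexagon 27 mm across flats. Origin: centre of the mouth; z up; +x square to a flat (every 60 deg); bore and hexagon flats are parallel.
- socket_slim: The slim socket, 13 mm hex bore: plainly too small for the nut. 46 mm tall, 70 g, stands mouth down: round skirt 22 mm wide, above it (26 to 46 mm) a hexagon 19 mm across flats. Origin: centre of the mouth; z up; +x square to a flat (every 60 deg); bore and hexagon flats are parallel.
- mat: Dark rubber tool mat, 90 x 290 x 3 mm, fixed on the bench on the right. Origin: centre of its underside; its length runs along its y. The three sockets (in any order, about 70 mm apart) and the adapter stand in a row on it.
- adapter: Small steel drive adapter, 23 mm in diameter, 30 mm tall, with a square stub on top; stands at the right end of the mat. Origin at the centre of its underside. Leave it.
- ratchet: Ratchet handle lying on the bench beyond the mat, about 190 mm long along its own +y, up to 31 mm high. Origin under the centre of its head. Leave it.
- small_bottle: Small reagent bottle, 40 mm in diameter, 85 mm tall, standing beyond the centrifuge on the left. Origin at the centre of its underside. Leave it.
- pen: Pen, 145 mm long along its own y, 9 mm thick, lying at the front of the bench before the centrifuge. Origin at its middle, underside. Leave it.
Things that resemble listed ones, but are neither listed nor needed, are in the scene too. What is shaped like the nut but orange is not meant.

How it is judged:
On the way:
1. the nut lies flange down in the hub recess, over the spindle, and has been let go (horizontal distance between nut and hub_seat below 0.0035 m and z of nut in the frame of hub_seat between -0.002 and 0.0025 m and angle between nut's own z axis and vertical below 0.08 rad and contact force between the fingers and nut below 0.2 N), for 0.2 s.
At the end, for the whole second after the job is handed in: Nut flange down on the recess floor (2.5 mm height, 3.5 mm off axis, 5 deg); fitting socket over it, mouth 2 to 6.5 mm above the nut's underside, axes within 3 mm, upright to 5 deg, still, gripped (over 1 N); the other sockets upright (7 deg) on mat or bench, not touched (horizontal distance between nut and hub_seat below 0.0035 m and z of nut in the frame of hub_seat between -0.002 and 0.0025 m and angle between nut's own z axis and vertical below 0.08 rad and angle between socket_slim's own z axis and vertical below 0.12 rad and height (world z) of socket_slim below 0.012 m and contact force between the fingers and socket_slim below 0.2 N and ((horizontal distance between socket_p and nut below 0.003 m and z of socket_p in the frame of nut between 0.002 and 0.0065 m and angle between socket_p's own z axis and vertical below 0.08 rad and contact force between the fingers and socket_p above 1 N and linear speed of socket_p below 0.01 m/s and angle between socket_q's own z axis and vertical below 0.12 rad and height (world z) of socket_q below 0.012 m and contact force between the fingers and socket_q below 0.2 N) or (horizontal distance between socket_q and nut below 0.003 m and z of socket_q in the frame of nut between 0.002 and 0.0065 m and angle between socket_q's own z axis and vertical below 0.08 rad and contact force between the fingers and socket_q above 1 N and linear speed of socket_q below 0.01 m/s and angle between socket_p's own z axis and vertical below 0.12 rad and height (world z) of socket_p below 0.012 m and contact force between the fingers and socket_p below 0.2 N))); the arm keeps its last pose, push and grip.
It fails at once if the small bottle pushed more than 25 mm or tipped (distance of small_bottle from where it was at the start of the episode above 0.025 m or angle between small_bottle's own z axis and vertical above 0.5 rad).
It fails at once if the ratchet pushed more than 25 mm or tipped (distance of ratchet from where it was at the start of the episode above 0.025 m or angle between ratchet's own z axis and vertical above 0.5 rad).
It fails at once if the drive adapter pushed more than 25 mm or tipped (distance of adapter from where it was at the start of the episode above 0.025 m or angle between adapter's own z axis and vertical above 0.5 rad).
It fails at once if the pen pushed more than 25 mm (distance of pen from where it was at the start of the episode above 0.025 m).
It fails at once if a socket forced down on the nut with more than 60 N (contact force between any of socket_p, socket_q, socket_slim and nut above 60 N).
It also fails if it takes over 64 s, if anything falls off the work surface, if the arm or the gripper's body presses on something with over 40 N, if the wrist force passes 120 N, or if a joint passes its speed limit or range.

## Working session

There is one attempt and no reset: what is moved stays moved. The work goes in short steps, each a Python script; the robot and the scene stay as the last script left them, time stands still between calls to the robot, and variables do not carry over. Pictures are saved under pics/ and viewed, and the job is handed in when it is done.

```bash
ls; mkdir -p pics; python3 - <<'E'
from plant import r, gripper_to, vision, models, telemetry
import cv2
for n in ("scene","top"):
    im=vision.snapshot(n); cv2.imwrite(f"pics/{n}0.png",im[:,:,::-1])
    print(n,vision.get_calibration(n))
    for t in ["nut","hub_seat","centrifuge","socket_p","socket_q","socket_slim","adapter","mat","small_bottle","ratchet","pen"]:
        print(t,[(round(d["score"],2),[round(float(v),3) for v in d["at"]]) for d in models.mark_of(t,n)])
print(telemetry.current_t(),telemetry.current_tool_rot())
E
```

```text
pics
scene {'fx': 369.3720771092565, 'fy': 369.3720771092565, 'cx': 321.2737511980743, 'cy': 192.08285778812453, 'position': array([-0.16267733, -0.5400268 ,  0.53622385]), 'orientation': array([-0.45183073,  0.76748565, -0.38827551,  0.23676338])}
nut [(0.47, [0.485, 0.266, 0.004])]
hub_seat [(0.56, [0.544, 0.066, 0.09])]
centrifuge [(0.96, [0.542, 0.068, -0.001])]
socket_p [(0.79, [0.451, -0.23, 0.007]), (0.76, [0.464, -0.159, 0.005]), (0.72, [0.445, -0.266, 0.0])]
socket_q [(0.79, [0.451, -0.23, 0.007]), (0.76, [0.464, -0.159, 0.005]), (0.72, [0.445, -0.266, 0.0])]
socket_slim [(0.75, [0.433, -0.298, 0.001])]
adapter [(0.51, [0.435, -0.372, 0.001])]
mat [(0.81, [0.448, -0.266, -0.001])]
small_bottle [(0.74, [0.685, 0.228, 0.002]), (0.41, [0.544, 0.07, 0.0])]
ratchet [(0.67, [0.586, -0.352, -0.004])]
pen [(0.42, [0.376, 0.085, 0.003])]
top {'fx': 469.256563106585, 'fy': 469.256563106585, 'cx': 326.4504900463238, 'cy': 200.7004773298683, 'position': array([ 0.41409612, -0.03960667,  1.22627513]), 'orientation': array([-0.04023404,  0.71404642, -0.69791206,  0.03791676])}
nut [(0.66, [0.416, 0.305, 0.001]), (0.44, [0.484, 0.263, 0.003])]
hub_seat [(0.82, [0.544, 0.06, 0.094])]
centrifuge [(0.63, [0.546, 0.065, -0.001])]
socket_p [(0.55, [0.459, -0.158, -0.0]), (0.47, [0.453, -0.231, 0.001])]
socket_q [(0.55, [0.459, -0.158, -0.0]), (0.47, [0.453, -0.231, 0.001])]
socket_slim [(0.74, [0.546, 0.066, -0.001]), (0.57, [0.434, -0.296, 0.002]), (0.54, [0.458, -0.157, 0.001])]
adapter [(0.42, [0.429, -0.369, 0.006])]
mat [(0.97, [0.444, -0.266, 0.001])]
small_bottle [(0.75, [0.689, 0.232, 0.001])]
ratchet [(0.81, [0.586, -0.351, 0.0]), (0.48, [0.431, -0.368, 0.005])]
pen [(0.47, [0.38, 0.084, 0.001])]
1.2 [ 3.82827971e-05  8.14165611e-01 -5.80632719e-01  3.52368233e-05]
```

View pics/scene0.png

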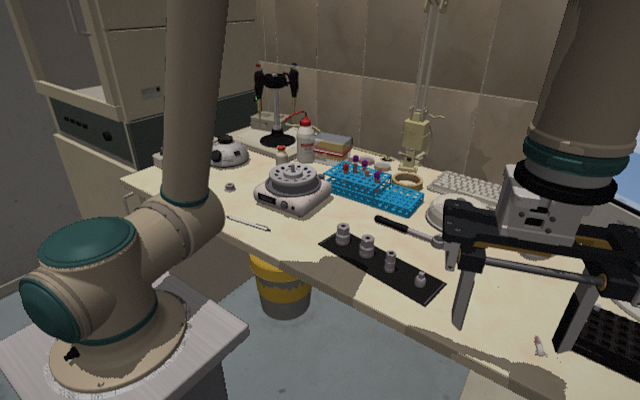

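View pics/top0.png

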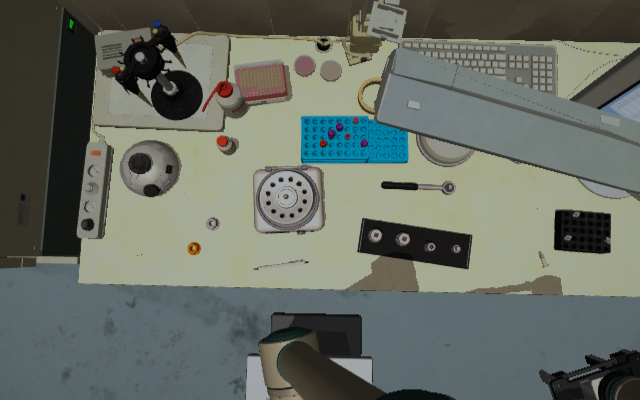

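```bash
cat > h.py <<'E'
import numpy as np, cv2
from scipy.spatial.transform import Rotation as R
from plant import r, gripper_to, inverse_kinematics, vision, models, telemetry
def proj(cam,p):
    c=vision.get_calibration(cam); q=c["orientation"]
    v=R.from_quat([*q[1:],q[0]]).inv().apply(np.array(p)-c["position"])
    return c["fx"]*v[0]/v[2]+c["cx"], c["fy"]*v[1]/v[2]+c["cy"]
def unproj(cam,u,v,z):
    c=vision.get_calibration(cam); q=c["orientation"]
    d=R.from_quat([*q[1:],q[0]]).apply([(u-c["cx"])/c["fx"],(v-c["cy"])/c["fy"],1])
    return c["position"]+d*(z-c["position"][2])/d[2]
def down(a):
    # tool down, jaw axis at world yaw a
    q=(R.from_euler('z',a)*R.from_euler('x',np.pi)).as_quat(); return np.array([q[3],*q[:3]])
E
python3 - <<'E'
from h import *
a=cv2.imread("pics/scene0.png");b=cv2.imread("pics/top0.png")
for n,p in dict(nutA=(.416,.305,.01),nutB=(.484,.264,.01),hub=(.544,.063,.096),s1=(.459,-.158,.049),s2=(.453,-.231,.049),s3=(.434,-.297,.049)).items():
    print(n,proj("scene",p),proj("top",p))
c=[]
for im,cam in((a,"scene"),(b,"top")):
    for p in((.416,.305,.01),(.484,.264,.01)):
        u,v=map(int,proj(cam,p)); 
        k=im[max(0,v-25):v+25,max(0,u-25):u+25]; c.append(cv2.resize(k,(300,300),interpolation=cv2.INTER_CUBIC))
cv2.imwrite("pics/nuts.png",np.vstack([np.hstack(c[:2]),np.hstack(c[2:])]))
E
```

```text
nutA (np.float64(202.78473946654657), np.float64(190.5411037394876)) (np.float64(193.8748324320919), np.float64(248.98865779003404))
nutB (np.float64(229.71606398320432), np.float64(185.9520602419783)) (np.float64(211.06545063965552), np.float64(223.0226806371829))
hub (np.float64(292.55027779040125), np.float64(170.88985737491905)) (np.float64(286.3245749459286), np.float64(197.96600445792816))
s1 (np.float64(342.0171506081698), np.float64(225.58540011553126)) (np.float64(375.0985267906917), np.float64(235.8634949513725))
s2 (np.float64(367.7717105967609), np.float64(237.69366301555453)) (np.float64(404.267850532048), np.float64(238.93694080915287))
s3 (np.float64(390.51576120312984), np.float64(252.88847709158387)) (np.float64(430.6910046791128), np.float64(247.17753296147976))
```

View pics/nuts.png

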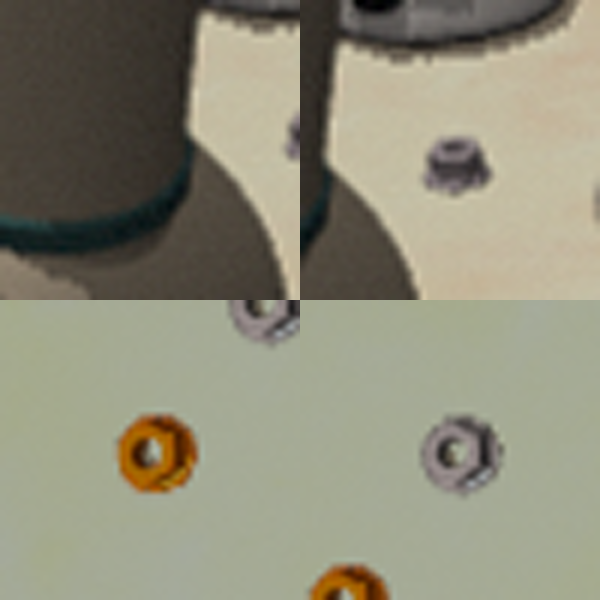

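The top view shows two nut shapes: an orange one at (194,248) and a steel-grey one at (212,223). The task rules out the orange one, so I'm taking the grey nut, which the crop confirms. Next I need fine positions, the nut's yaw and the socket yaws.

```bash
python3 - <<'E'
from h import *
a=cv2.imread("pics/scene0.png");b=cv2.imread("pics/top0.png")
def cr(im,u,v,h,s=390): return cv2.resize(im[v-h:v+h,u-h:u+h],(s,s),interpolation=cv2.INTER_LANCZOS4)
cv2.imwrite("pics/c1.png",np.hstack([cr(b,212,223,10),cr(a,230,186,10)]))
cv2.imwrite("pics/c2.png",np.hstack([cr(b,287,197,20),cr(a,292,171,20)]))
cv2.imwrite("pics/c3.png",np.vstack([np.hstack([cr(b,u,v,13,260) for u,v in((375,236),(404,239),(431,247))]),np.hstack([cr(a,u,v,15,260) for u,v in((343,234),(368,246),(391,262))])]))
E
```

```text
(no output)
```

View pics/c1.png

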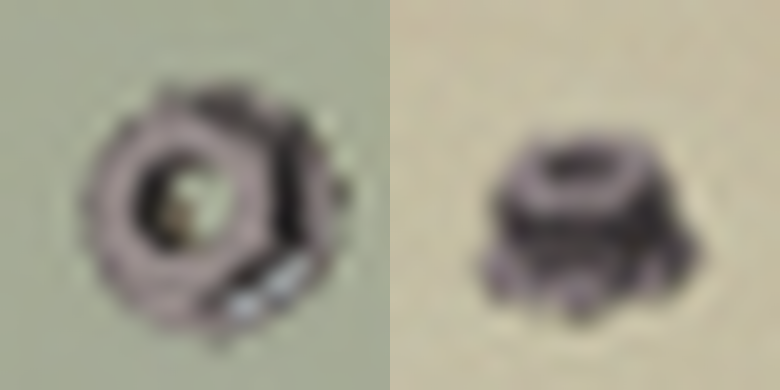

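View pics/c2.png

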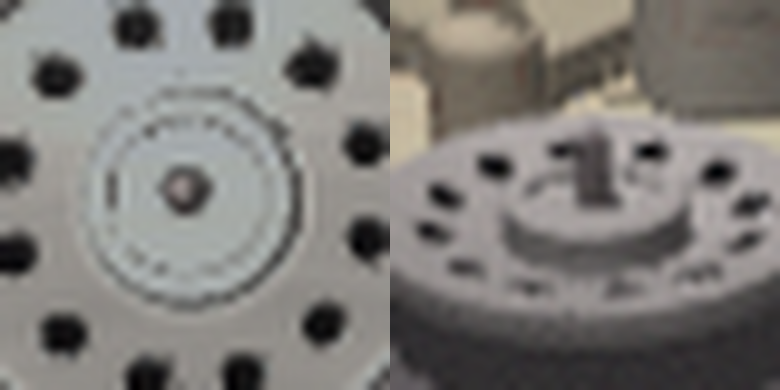

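View pics/c3.png

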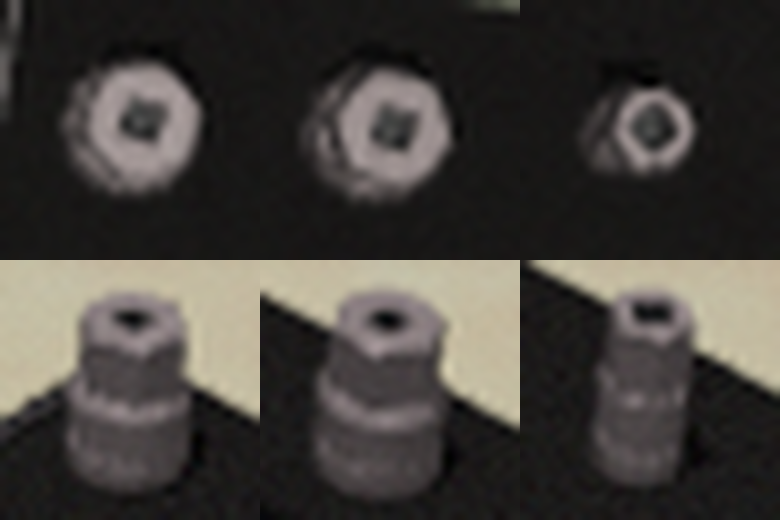

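```bash
cat > fit.py <<'E'
from h import *
from scipy.optimize import minimize
ang=np.linspace(0,2*np.pi,48,endpoint=False)
def circ(x,y,z,d): return np.c_[x+d/2*np.cos(ang),y+d/2*np.sin(ang),np.full(48,z)]
def hexa(x,y,z,af,yaw):
    t=yaw+np.radians(30+60*np.arange(6)); R_=af/2/np.cos(np.pi/6); return np.c_[x+R_*np.cos(t),y+R_*np.sin(t),np.full(6,z)]
def layers(kind,x,y,yaw):
    L=[]
    def cyl(z0,z1,d):
        L.append(np.vstack([circ(x,y,z0,d),circ(x,y,z1,d)])); L.append(circ(x,y,z1,d))
    def hx(z0,z1,af,cam):
        a,b=hexa(x,y,z0,af,yaw),hexa(x,y,z1,af,yaw)
        for i in range(6):
            t=yaw+np.radians(60*(i+1)); m=(a[i]+a[(i+1)%6])/2
            if np.dot([np.cos(t),np.sin(t)],(cam-m)[:2])>0: L.append(np.array([a[i],a[(i+1)%6],b[(i+1)%6],b[i]]))
        L.append(b)
    def go(cam):
        if kind=="nut": cyl(0,.004,.034); hx(.004,.018,.024,cam); L.append(circ(x,y,.018,.013))
        elif kind=="sock": cyl(.003,.029,.034); hx(.029,.049,.027,cam)
        elif kind=="slim": cyl(.003,.029,.022); hx(.029,.049,.019,cam)
        elif kind=="hub": cyl(.08,.096,.053); L.append(circ(x,y,.096,.038)); L.append(circ(x,y,.093,.038));cyl(.093,.116,.009)
        return L
    return go
S=8
def resid(p,kind,cam,img,box):
    x,y,yaw=p[0],p[1],p[2]
    u0,v0,u1,v1=box; W,H=(u1-u0),(v1-v0)
    lab=np.zeros((H*S,W*S),np.uint8); c=vision.get_calibration(cam)
    Ls=layers(kind,x,y,yaw)(c["position"])
    for i,P in enumerate(Ls):
        q=np.array([proj(cam,k) for k in P]); q=((q-[u0,v0]+0.5)*S-.5)
        cv2.fillPoly(lab,[cv2.convexHull((q*16).astype(np.int32))],i+1,shift=4)
    A=np.stack([cv2.GaussianBlur(cv2.resize((lab==i).astype(np.float32),(W,H),interpolation=cv2.INTER_AREA),(0,0),.4).ravel() for i in range(len(Ls)+1)],1)
    B=img[v0:v1,u0:u1].reshape(-1,3).astype(float)
    w=np.linalg.solve(A.T@A+1e-3*np.eye(A.shape[1]),A.T@B); return ((B-A@w)**2).mean()
def fit(kind,cam,img,x,y,h=(9,9),z=.02,yaws=range(0,60,10)):
    u,v=proj(cam,(x,y,z)); box=(int(u-h[0]),int(v-h[1]),int(u+h[0]),int(v+h[1])); out=[]
    for a in yaws:
        f=lambda p:resid((x+p[0]*.003,y+p[1]*.003,np.radians(a+p[2]*6)),kind,cam,img,box)
        m=minimize(f,[0,0,0],method="Nelder-Mead",options=dict(maxiter=120,xatol=.02,fatol=.05,initial_simplex=[[0,0,0],[1,0,0],[0,1,0],[0,0,1]]))
        out.append((round(m.fun,1),round(x+m.x[0]*.003,4),round(y+m.x[1]*.003,4),round((a+m.x[2]*6)%60,1)))
    return sorted(out)
E
python3 - <<'E'
from fit import *
I={c:cv2.imread(f"pics/{c}0.png") for c in("scene","top")}
for k,x,y,z,h in(("nut",.484,.264,.01,(9,9)),("sock",.459,-.158,.03,(13,14)),("sock",.453,-.231,.03,(13,14)),("slim",.434,-.297,.03,(10,14))):
    for c in("top","scene"): print(k,c,fit(k,c,I[c],x,y,h,z)[:3],flush=True)
for c in("top","scene"): print("hub",c,fit("hub",c,I[c],.544,.063,(15,12),.096,[0])[:1],flush=True)
E
```

```text
Traceback (most recent call last):
  File "fit.py", line 40, in fit
    m=minimize(f,[0,0,0],method="Nelder-Mead",options=dict(maxiter=120,xatol=.02,fatol=.05,initial_simplex=[[0,0,0],[1,0,0],[0,1,0],[0,0,1]]))
  File "fit.py", line 39, in <lambda>
    f=lambda p:resid((x+p[0]*.003,y+p[1]*.003,np.radians(a+p[2]*6)),kind,cam,img,box)
               ~~~~~^^^^^^^^^^^^^^^^^^^^^^^^^^^^^^^^^^^^^^^^^^^^^^^^^^^^^^^^^^^^^^^^^
  File "fit.py", line 31, in resid
    q=np.array([proj(cam,k) for k in P]); q=((q-[u0,v0]+0.5)*S-.5)
                ~~~~^^^^^^^
  File "h.py", line 5, in proj
    c=vision.get_calibration(cam); q=c["orientation"]
ValueError: time passes only in moves, steps and waits
```

```bash
python3 - <<'E'
s=open('h.py').read()
s=s.replace("def proj(","CAL={n:vision.get_calibration(n) for n in('scene','top')}\ndef proj(",1)
s=s.replace("c=vision.get_calibration(cam)","c=CAL[cam]").replace("return c[\"fx\"]*v[0]/v[2]+c[\"cx\"], c[\"fy\"]*v[1]/v[2]+c[\"cy\"]","return np.stack([c['fx']*v[...,0]/v[...,2]+c['cx'],c['fy']*v[...,1]/v[...,2]+c['cy']],-1)")
open('h.py','w').write(s)
s=open('fit.py').read().replace("np.array([proj(cam,k) for k in P])","proj(cam,P)").replace("c=vision.get_calibration(cam)","c=CAL[cam]")
open('fit.py','w').write(s)
E
cat > f1.py <<'E'
from fit import *
print(telemetry.current_t())
I={c:cv2.imread(f"pics/{c}0.png") for c in("scene","top")}
for k,x,y,z,h in(("nut",.484,.264,.01,(9,9)),("sock",.459,-.158,.03,(13,14)),("sock",.453,-.231,.03,(13,14)),("slim",.434,-.297,.03,(10,14))):
    for c in("top","scene"): print(k,c,fit(k,c,I[c],x,y,h,z)[:3],flush=True)
for c in("top","scene"): print("hub",c,fit("hub",c,I[c],.544,.063,(15,12),.096,[0])[:1],flush=True)
E
time python3 f1.py
```

```text
1.2
nut top [(np.float64(180.7), np.float64(0.4841), np.float64(0.2628), np.float64(34.2)), (np.float64(180.8), np.float64(0.4841), np.float64(0.2628), np.float64(36.8)), (np.float64(181.8), np.float64(0.4841), np.float64(0.2626), np.float64(35.8))]
nut scene [(np.float64(44.1), np.float64(0.4814), np.float64(0.2618), np.float64(32.4)), (np.float64(44.9), np.float64(0.4814), np.float64(0.2619), np.float64(35.5)), (np.float64(44.9), np.float64(0.4815), np.float64(0.2619), np.float64(31.9))]
sock top [(np.float64(247.8), np.float64(0.4615), np.float64(-0.1594), np.float64(9.7)), (np.float64(248.8), np.float64(0.4616), np.float64(-0.1596), np.float64(4.8)), (np.float64(249.4), np.float64(0.4613), np.float64(-0.1593), np.float64(23.9))]
sock scene [(np.float64(2718.0), np.float64(0.4417), np.float64(-0.1472), np.float64(46.8)), (np.float64(2720.2), np.float64(0.4407), np.float64(-0.1482), np.float64(37.8)), (np.float64(2731.1), np.float64(0.441), np.float64(-0.1486), np.float64(34.5))]
sock top [(np.float64(233.4), np.float64(0.4539), np.float64(-0.2299), np.float64(45.7)), (np.float64(2
[... 417 characters left out ...]
t64(106.4), np.float64(0.4358), np.float64(-0.2977), np.float64(8.5)), (np.float64(109.7), np.float64(0.4357), np.float64(-0.2976), np.float64(3.4)), (np.float64(110.9), np.float64(0.4355), np.float64(-0.2977), np.float64(10.9))]
slim scene [(np.float64(2547.6), np.float64(0.4221), np.float64(-0.2822), np.float64(29.2)), (np.float64(2553.4), np.float64(0.4221), np.float64(-0.2822), np.float64(19.2)), (np.float64(2555.1), np.float64(0.422), np.float64(-0.2819), np.float64(9.2))]
hub top [(np.float64(392.0), np.float64(0.5477), np.float64(0.0645), np.float64(50.4))]
hub scene [(np.float64(958.3), np.float64(0.546), np.float64(0.0652), np.float64(50.5))]
real	0m9.073s
user	0m9.217s
sys	0m0.192s
```

```bash
python3 - <<'E'
from fit import *
print(unproj("top",285.6,196,.115),unproj("top",286.6,196.8,.096))
b=cv2.imread("pics/top0.png");a=cv2.imread("pics/scene0.png")
out=[]
for im,cam,(x,y) in((b,"top",(.5477,.0645)),(a,"scene",(.546,.0652)),(b,"top",(.545,.065)),(a,"scene",(.545,.065))):
    u,v=map(int,proj(cam,(x,y,.1)));h=18;s=20
    k=cv2.resize(im[v-h:v+h,u-h:u+h],None,fx=s,fy=s,interpolation=cv2.INTER_CUBIC)
    for P in(circ(x,y,.096,.053),circ(x,y,.096,.038),circ(x,y,.116,.006),circ(x,y,.096,.132)):
        q=((proj(cam,P)-[u-h,v-h]+.5)*s).astype(np.int32); cv2.polylines(k,[q],True,(0,0,255),1)
    out.append(cv2.resize(k,(300,300),interpolation=cv2.INTER_AREA))
cv2.imwrite("pics/ov.png",np.vstack([np.hstack(out[:2]),np.hstack(out[2:])]))
I={"scene":a,"top":b}
for x,y in((.4615,-.1594),(.4539,-.2299)): print(fit("sock","scene",a,x,y,(8,10),.033)[:4])
E
```

```text
[0.54649714 0.06315673 0.115     ] [0.54686193 0.06242412 0.096     ]
[(np.float64(775.3), np.float64(0.4581), np.float64(-0.1599), np.float64(10.4)), (np.float64(775.7), np.float64(0.458), np.float64(-0.1601), np.float64(12.0)), (np.float64(781.4), np.float64(0.4579), np.float64(-0.1597), np.float64(8.1)), (np.float64(802.5), np.float64(0.4585), np.float64(-0.1597), np.float64(23.3))]
[(np.float64(1009.7), np.float64(0.4506), np.float64(-0.2293), np.float64(31.7)), (np.float64(1012.1), np.float64(0.4511), np.float64(-0.229), np.float64(29.9)), (np.float64(1018.9), np.float64(0.4487), np.float64(-0.23), np.float64(24.1)), (np.float64(1020.9), np.float64(0.4514), np.float64(-0.2298), np.float64(34.4))]
```

View pics/ov.png

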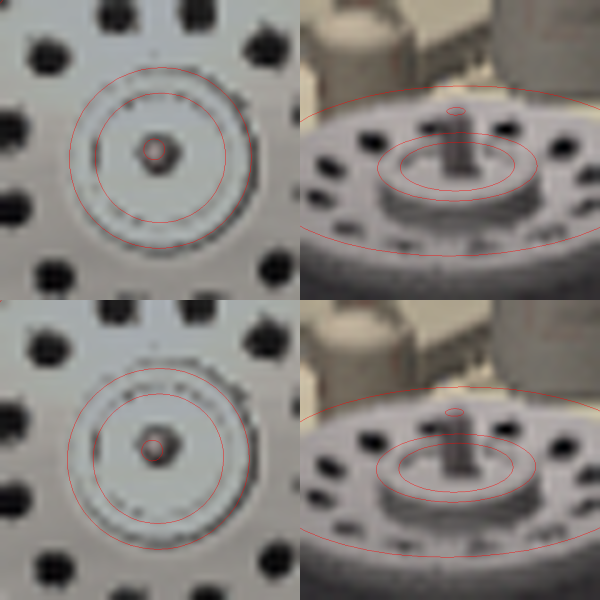

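The nut fits agree: about (0.483, 0.2625), with a flat at yaw 35°. In x, the top and scene cameras differ by a steady 3 mm or so. I'll squeeze the nut along two of its flats, which finds its true centre and gives me the camera bias.

```bash
cat >> h.py <<'E'
def st(tag=""):
    p=telemetry.current_ee_pos(); f=telemetry.current_wrist_force()
    print(tag,"t",round(telemetry.current_t(),2),"p",np.round(p,4),"open",round(telemetry.current_opening(),4),"F",np.round(f,1),flush=True)
E
python3 - <<'E'
from h import *
x,y=.4828,.2625
for a in(-25,155,35,-145,95,-85):
    print(a,[None if k is None else np.round(k,2) for k in (inverse_kinematics([x,y,.031],down(np.radians(a))),inverse_kinematics([.546,.063,.13],down(np.radians(a))))])
print(R.from_quat([.81417,-.58063,0,0]).as_euler('zyx',degrees=True))
E
```

```text
-25 [array([ 0.37,  0.42,  1.84, -0.  ,  0.88,  0.81]), array([-0.01,  0.31,  1.72, -0.  ,  1.11,  0.42])]
155 [array([ 0.37,  0.42,  1.84,  0.  ,  0.88, -2.33]), None]
35 [array([ 0.37,  0.42,  1.84, -0.  ,  0.88, -0.24]), array([-0.01,  0.31,  1.72, -0.  ,  1.11, -0.62])]
-145 [None, array([-0.01,  0.31,  1.72,  0.  ,  1.11,  2.52])]
95 [array([ 0.37,  0.42,  1.84, -0.  ,  0.88, -1.29]), array([-0.01,  0.31,  1.72, -0.  ,  1.11, -1.67])]
-85 [array([ 0.37,  0.42,  1.84, -0.  ,  0.88,  1.85]), array([-0.01,  0.31,  1.72, -0.  ,  1.11,  1.47])]
[ 70.98956852   0.         180.        ]
```

```bash
python3 - <<'E'
from h import *
x,y=.4828,.2625
gripper_to(.05,5)
r.move_to([x,y,.12],down(np.radians(-25)));st("above")
r.move_l([x,y,.032],vel=.12,guard=8);st("down")
gripper_to(.0,5);st("grip1")
gripper_to(.045,5)
r.move_to([x,y,.032],down(np.radians(35)));st("rot")
gripper_to(.0,5);st("grip2")
im=vision.snapshot("scene");cv2.imwrite("pics/s1.png",im[:,:,::-1])
im=vision.snapshot("top");cv2.imwrite("pics/t1.png",im[:,:,::-1])
E
```

```text
above t 5.06 p [0.4833 0.2619 0.1201] open 0.0498 F [-0.1 -0.6 -0.1]
down t 5.94 p [0.4834 0.2627 0.0325] open 0.0501 F [-0.  -0.  -0.4]
grip1 t 6.46 p [0.483  0.2626 0.0324] open 0.0239 F [-1.2  0.6  2.9]
rot t 7.98 p [0.4828 0.2625 0.032 ] open 0.0451 F [ 0.5 -0.8 -0.6]
grip2 t 8.44 p [0.4828 0.2625 0.032 ] open 0.0244 F [-0.3  0.4  0.3]
```

```bash
python3 - <<'E'
from h import *
gripper_to(.0,20);st("grip")
p=telemetry.current_ee_pos()
r.move_l([p[0],p[1],.18],vel=.2);st("lift")
r.move_to([.545,.0632,.18],down(np.radians(35)));st("over")
r.move_l([.545,.0632,.152],vel=.1,guard=5);st()
r.hold(.3)
for c in("scene","top"):
    im=vision.snapshot(c);cv2.imwrite(f"pics/{c}2.png",im[:,:,::-1])
a=cv2.imread("pics/scene2.png"); u,v=map(int,proj("scene",(.545,.0632,.11)))
cv2.imwrite("pics/z2.png",cv2.resize(a[v-40:v+40,u-40:u+40],(560,560),interpolation=cv2.INTER_CUBIC))
E
```

```text
grip t 8.76 p [0.4828 0.2625 0.032 ] open 0.0239 F [-0.2  0.9  0.6]
lift t 9.65 p [0.4819 0.2621 0.1789] open 0.0237 F [ 0.6 -0.4 -1.2]
over t 10.5 p [0.5444 0.064  0.1793] open 0.0233 F [0.9 0.  0.2]
 t 10.93 p [0.5446 0.0644 0.1518] open 0.0238 F [ 0.1  0.4 -0.6]
```

View pics/z2.png

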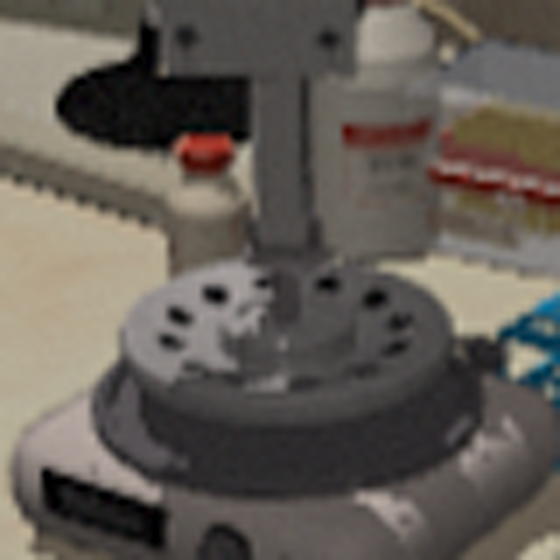

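The enlarged view shows the nut at about (285,250), directly above the spindle at (287,290). I'll lower it under guard.

```bash
python3 - <<'E'
from h import *
h=r.move_l([.545,.0632,.1235],vel=.04,guard=5);st(f"lower {h}")
E
```

```text
lower True t 11.97 p [0.5448 0.0633 0.1248] open 0.0238 F [1.6 0.3 3.1]
```

```bash
python3 - <<'E'
from h import *
gripper_to(.045,20);st("released")
p=telemetry.current_ee_pos()
r.move_l([p[0],p[1],.2],vel=.2);st("up")
x,y=.460,-.1597
r.move_to([x,y,.16],down(np.radians(9)));st("over s1")
for c in("scene","top"):
    im=vision.snapshot(c);cv2.imwrite(f"pics/{c}3.png",im[:,:,::-1])
a=cv2.imread("pics/scene3.png"); b=cv2.imread("pics/top3.png");o=[]
for im,c in((a,"scene"),(b,"top")):
    u,v=map(int,proj(c,(.545,.0632,.11))); o.append(cv2.resize(im[v-18:v+18,u-18:u+18],(390,390),interpolation=cv2.INTER_CUBIC))
cv2.imwrite("pics/z3.png",np.hstack(o))
u,v=map(int,proj("scene",(x,y,.06)));cv2.imwrite("pics/z3b.png",cv2.resize(a[v-40:v+40,u-40:u+40],(560,560),interpolation=cv2.INTER_CUBIC))
E
```

```text
released t 12.52 p [0.5442 0.0633 0.1244] open 0.0449 F [0.9 0.1 0.7]
up t 13.04 p [0.5438 0.0633 0.1996] open 0.0448 F [-0.5 -0.1 -0.7]
over s1 t 14.0 p [ 0.4602 -0.1591  0.1596] open 0.0448 F [ 0.5 -0.6  0.5]
```

View pics/z3.png

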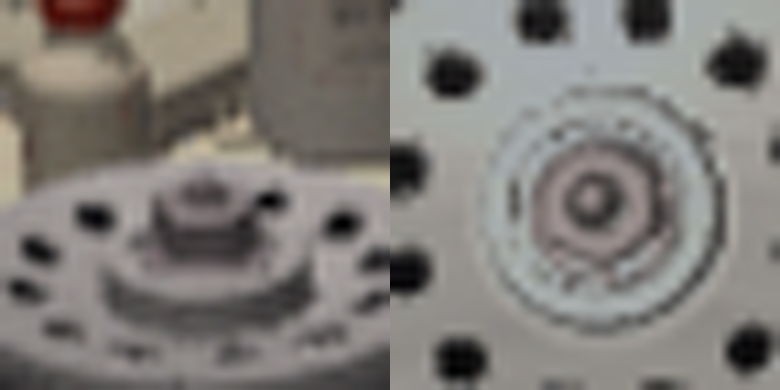

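View pics/z3b.png

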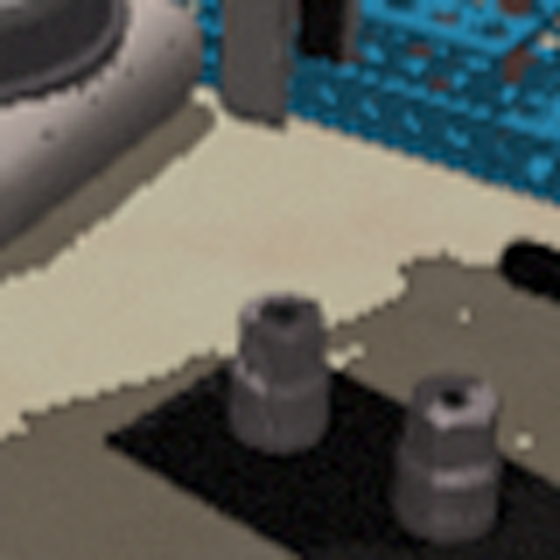

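The nut sits in the recess with the spindle showing through its bore (top crop about (595,200)), and both tall sockets stand upright. Next I'll centre socket 1 with two squeezes.

```bash
python3 - <<'E'
from h import *
x,y=.460,-.1597
r.move_l([x,y,.0565],vel=.15,guard=6);st("down")
gripper_to(.0,4);st("g1")
gripper_to(.042,4)
a=69
r.move_to([x,y,.0565],down(np.radians(a)));st("rot")
gripper_to(.0,4);st("g2")
gripper_to(.0,25);st("g2")
im=vision.snapshot("scene")[:,:,::-1];cv2.imwrite("pics/s4.png",im)
u,v=map(int,proj("scene",(x,y,.04)));cv2.imwrite("pics/z4.png",cv2.resize(im[v-30:v+30,u-30:u+30],(480,480),interpolation=cv2.INTER_CUBIC))
E
```

```text
down t 14.94 p [ 0.4608 -0.1597  0.0571] open 0.0448 F [ 0.3  0.6 -0.6]
g1 t 15.36 p [ 0.4606 -0.16    0.0572] open 0.0272 F [0.9 0.3 2.6]
rot t 16.8 p [ 0.46   -0.1597  0.0565] open 0.0423 F [ 0.7 -0.6  0.4]
g2 t 17.18 p [ 0.46   -0.1597  0.0565] open 0.0274 F [ 0.6 -0.1 -0.5]
g2 t 17.4 p [ 0.46   -0.1597  0.0565] open 0.0271 F [-0.5  0.3  0.3]
```

View pics/z4.png

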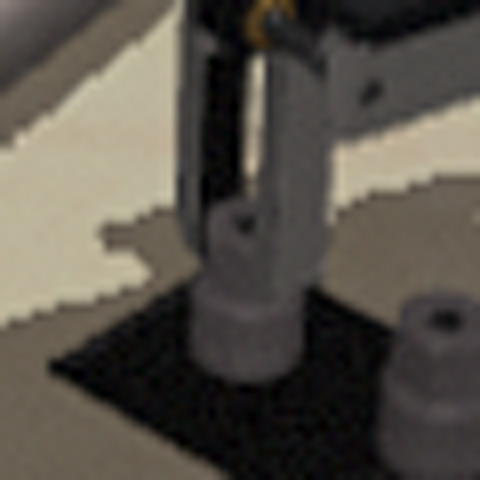

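```bash
python3 - <<'E'
from h import *
r.move_l([.460,-.1597,.19],vel=.2);st("lift")
X,Y=.5447,.0633
r.move_to([X,Y,.19],down(np.radians(95)));st("over")
r.move_l([X,Y,.172],vel=.1,guard=6);r.hold(.2);st("pre")
h=r.move_l([X,Y,.149],vel=.03,guard=5);st(f"lower {h}")
im=vision.snapshot("scene")[:,:,::-1];cv2.imwrite("pics/s5.png",im)
u,v=map(int,proj("scene",(X,Y,.11)));cv2.imwrite("pics/z5.png",cv2.resize(im[v-30:v+30,u-30:u+30],(480,480),interpolation=cv2.INTER_CUBIC))
E
```

```text
lift t 18.27 p [ 0.4592 -0.1592  0.1889] open 0.0269 F [-1.1 -0.4 -1.4]
over t 19.21 p [0.5442 0.0624 0.1893] open 0.0266 F [-0.1 -0.7 -1.3]
pre t 19.74 p [0.5451 0.0628 0.1726] open 0.0268 F [-0.5  0.2 -0.8]
lower True t 20.43 p [0.5443 0.0634 0.1504] open 0.0269 F [0.4 0.5 4.5]
```

View pics/z5.png

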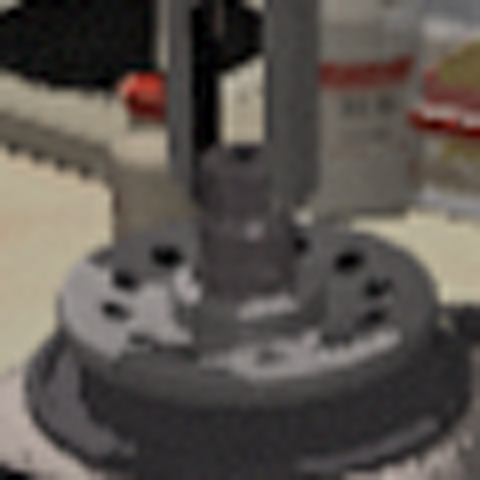

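```bash
python3 - <<'E'
from h import *
r.hold(.5);st("hold")
im=vision.snapshot("scene")[:,:,::-1];cv2.imwrite("pics/s6.png",im)
for t in("nut","socket_p"): print(t,[(round(d["score"],2),np.round(d["at"],3)) for d in models.mark_of(t,"scene")])
E
```

```text
hold t 20.98 p [0.5443 0.0633 0.1504] open 0.027 F [-0.3  0.1  5.3]
nut [(0.66, array([0.417, 0.308, 0.001]))]
socket_p [(0.85, array([ 0.454, -0.232,  0.005])), (0.64, array([0.55 , 0.067, 0.099]))]
```

View pics/s6.png

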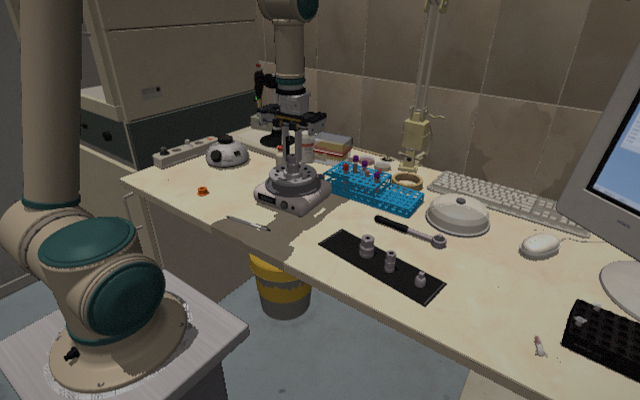

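The picture shows the socket on the hub at (292,165), still gripped. The other two sockets, at (367,246) and (390,262), stand upright, and the pen, ratchet and adapter haven't moved. The height and push readings are steady, so I'm handing in.

```bash
python3 - <<'E'
from h import *
r.sign_off(); st("end")
E
```

```text
the job is handed in; nothing more can be done
the job is handed in; nothing more can be done
```

The nut is in the hub recess, and a socket that fits is seated on it and still gripped. I handed the job in at about 21 s of the 64 s allowed; no verdict was reported.

- **Nut:** I picked up the steel nut, not the orange one, and lowered it over the spindle. It touched down within about 0.2 mm of the recess floor height. I let it go, and pictures from both cameras showed it seated.
- **Socket:** I tried the large socket at the far left of the mat row first. It slid down until the tool stood at z = 0.1504 m, against 0.1505 m expected for full seating and about 0.1645 m for the wrong bore. It needed only about 5 N of push, and was still gripped with the jaws 27 mm apart. I never had to try the other large socket.
- **Other things:** the last picture shows the other two sockets upright on the mat. The pen, ratchet and adapter had not moved. The small bottle was partly hidden behind the gripper, but the arm went nowhere near it.
- **Checks that disagreed:** the two cameras differed by about 3 mm in x, so I used the mean and centred the nut and socket by squeezing them. At the end the network reported only the orange nut, because the socket covers the steel one. It placed the seated socket about 6 mm off the tool position. I put that down to its usual error, since the seating height matched.

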